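# Switch on three bench switches in start-up order

## Task

Four push-switches stand on the bench; start up the rig by pressing, with the fingertips, first the round key, then the square key and then the long bar key, each gently and fully down, where it stays. Leave the cross-shaped key up, and do not lift, grasp or shove the switches or disturb the dish and bottles around them.

Things in the scene. Friction and masses are not known exactly. Their poses are not given: they have to be found in the camera images.
- round_switch: Loose table-top push-switch, a grey box 72 x 72 mm and 30 mm high with rounded edges, weight about 0.6 kg, on rubber feet on the worktop; in the middle of its top is one white key: a disc 32 mm across. Origin: centre of the underside; z up; x, y along the sides of the box. The four switches differ only in the shape of the key, stand in any order and are turned up to 0.4 rad.
- round_top (a point): Centre of the flat top of the round key; 50 mm above the worktop when up, 40 mm when fully down; pressed on further, its rubber cushion gives up to 8 mm more (4 N rising to 12 N) and springs back to 40 mm. Beyond that it is hard. It moves with the key.
- round_key (a joint): Travel of the round key in m: 0 = up (at the start), 0.010 = fully down. It has no spring: it slides down under about 3 N and stays where it is left. Counts as on beyond 0.006 (the cushion is not counted); the switch takes at most 20 N.
- square_switch: Loose table-top push-switch, a grey box 72 x 72 mm and 30 mm high with rounded edges, weight about 0.6 kg, on rubber feet on the worktop; in the middle of its top is one white key: a square 30 x 30 mm. Origin: centre of the underside; z up; x, y along the sides of the box. The four switches differ only in the shape of the key, stand in any order and are turned up to 0.4 rad.
- square_top (a point): Centre of the flat top of the square key; 50 mm above the worktop when up, 40 mm when fully down; pressed on further, its rubber cushion gives up to 8 mm more (4 N rising to 12 N) and springs back to 40 mm. Beyond that it is hard. It moves with the key.
- square_key (a joint): Travel of the square key in m: 0 = up (at the start), 0.010 = fully down. It has no spring: it slides down under about 3 N and stays where it is left. Counts as on beyond 0.006 (the cushion is not counted); the switch takes at most 20 N.
- bar_switch: Loose table-top push-switch, a grey box 72 x 72 mm and 30 mm high with rounded edges, weight about 0.6 kg, on rubber feet on the worktop; in the middle of its top is one white key: a long narrow bar, 16 mm in the switch's x by 52 mm in its y. Origin: centre of the underside; z up; x, y along the sides of the box. The four switches differ only in the shape of the key, stand in any order and are turned up to 0.4 rad.
- bar_top (a point): Centre of the flat top of the bar key; 50 mm above the worktop when up, 40 mm when fully down; pressed on further, its rubber cushion gives up to 8 mm more (4 N rising to 12 N) and springs back to 40 mm. Beyond that it is hard. It moves with the key.
- bar_key (a joint): Travel of the bar key in m: 0 = up (at the start), 0.010 = fully down. It has no spring: it slides down under about 3 N and stays where it is left. Counts as on beyond 0.006 (the cushion is not counted); the switch takes at most 20 N.
- cross_switch: Loose table-top push-switch, a grey box 72 x 72 mm and 30 mm high with rounded edges, weight about 0.6 kg, on rubber feet on the worktop; in the middle of its top is one white key: a plus-shaped cross of two bars 44 x 13 mm. Origin: centre of the underside; z up; x, y along the sides of the box. The four switches differ only in the shape of the key, stand in any order and are turned up to 0.4 rad.
- cross_top (a point): Centre of the flat top of the cross key; 50 mm above the worktop when up, 40 mm when fully down; pressed on further, its rubber cushion gives up to 8 mm more (4 N rising to 12 N) and springs back to 40 mm. Beyond that it is hard. It moves with the key.
- cross_key (a joint): Travel of the cross key in m: 0 = up (at the start), 0.010 = fully down. It has no spring: it slides down under about 3 N and stays where it is left. This key must stay up.
- dish: Bystander: loose petri dish, 61 mm across, 15 mm high, on the worktop left (+y) of the switches. Origin: centre of its underside.
- dropper: Bystander: loose small white reagent bottle with a screw cap, 33 mm across, 69 mm high, right (-y) of the switches. Origin: centre of its underside.
- amber_bottle: Bystander: loose brown reagent bottle with a dark cap, 42 mm across, 81 mm high, beyond the switches. Origin: centre of its underside.
Not all that is in view belongs to the job. Leave any brown look-alike of the square_switch alone. What is shaped like the round_switch but blue or green is not meant.

How it is judged:
By the outcome, as a careful person would: the job done as asked, in the order asked, and still so for the second after the job is handed in, with the robot touching nothing.
It also fails if it takes over 42 s, if anything falls off the work surface, if the arm or the gripper's body presses on something with over 40 N, if the wrist force passes 120 N, or if a joint passes its speed limit or range.

## Robot

A 6-joint arm with a two-finger parallel gripper is mounted at the origin on a cart in front of the work surface, level with it; the furniture and walls round the work are solid. World frame = base frame: x ahead of the robot, y to its left, z up, the work surface at z = 0. Lengths are in m, angles in rad, forces in N, time in s.
With the tool pointing down it reaches from about 0.35 to 0.975 m from the base axis. Payload 7.1 kg.
Tool frame: the origin (TCP) lies at the very end of the fingers, on their centre line; the grasp point (between the pads) lies 19 mm behind it (env.grip_point_offset is the distance from the TCP to the grasp point, in m); z points along the fingers, y is the direction in which the jaws open and shut (so a half turn about z gives the same grasp; the last joint's range is limited). The gripper opens to 88 mm and grips with 3 to 60 N. Pads are 20 mm wide; open, the fingers measure 115 mm over their backs; the gripper's body (75 mm by 178 mm) begins 61 mm behind the grasp point.
Start: joints at [-1.146, 0.423, 1.63, -0, 1.089, -0.019], TCP at [0.268, -0.564, 0.223] pointing down, gripper open.
Joint ranges: [-3, 3], [-0.9, 2.11], [0.09, 2.58], [-1.31, 4.45], [0.11, 2.69], [-2.54, 2.54]. Speed limits (rad/s): [2.39, 2.39, 3.01, 3.14, 3.14, 3.14].

## Interface

Orientations are given as a 3x3 rotation matrix whose columns are the frame's x, y, z axes.
In Python, from station import env, get_image, job, finder gives the robot as it stands.
- The arm moves only by the tool servo_tool, never from a script. Its argument "steps" is a list of rows, each an object of numbers: "dx", "dy", "dz": the shift along the world's x, y, z in cm; "wx", "wy", "wz": the turn, a rotation vector about the world's x, y, z in degrees; "claw": the closure, from 0 (fully open) to 1 (shut). In form: [{"dx": .., "dy": .., "dz": .., "wx": .., "wy": .., "wz": .., "claw": ..}, ...]. A call has 1 to 5 rows; each row is the pose to reach, as a shift and turn from the pose commanded when the call began; what a row does not reach only later rows make up. A row lasts 1/12 s, in which the tool goes at most 41.7 mm and 7.16 degrees, less where a joint would pass 70% of its speed; a pose out of reach is approached as far as the arm can. A call with a gripper value outside its range is refused whole. The fingers move at their own pace and stop on an object; "grip_force" is the grip in N (left out, the last holds). Time passes only in rows, so rows that repeat a pose let the fingers close. It gives the time, the measured TCP pose, the force and the opening at its end, in the units of the state.
- env.state(): the state, without advancing time (a new reading comes with each control period).
- get_image(name): name is "side" or "top"; returns a dict with "image" (400x640x3 uint8, red, green, blue), "z_map" (400x640 float32, m along the optical axis (not along the pixel's ray), 0 where there is no reading), "fov_y" (degrees; the focal length in pixels is half the picture's height over the tangent of half this angle, whatever the lens; pixels are square), "cx", "cy" (the principal point, pixels), "R" (3x3) and "t" (3): a world point X has camera coordinates R X + t. Camera axes: x right, y down, z forward; pixel columns grow to the right and rows downward; lengths in m; the calibration is good to about 2 mm. A picture is of the moment at which its call begins.
- job.finish_job(): hands the job in, once; it reports no verdict.
Trained networks look in the newest picture that a camera, given by its name, has taken for a name from the list of things; names that differ only in an ending like _2 or _b are one class to them, and where a whole thing is asked for, a point or a joint stands for the part that bears it (a point fixed in the world has none). Each returns a list of dicts, best first, with "conf" (0 to 1); they miss things now and then, are a little off and sometimes report something else, mostly with a low value. They report only what shows in the picture. A call takes as long as a camera call. They do not tell look-alikes from the thing itself.
- finder.recognise(camera, thing): "rect" ([left, top, right, bottom] in pixels, round what is visible of it).
- finder.trace(camera, thing): "pixels" (400x640 bool, what is visible of it) and "rect" ([left, top, right, bottom] in pixels, round what is visible of it).
- finder.tip_of(camera, thing): "xy" ([column, row] in pixels: a listed point, or the origin of a listed thing).
The state is a dict: "t": time; "joint_positions": joint angles; "joint_velocities": joint speeds; "tau": joint torques, N m; "position": TCP position; "ee_rot": TCP orientation; "wrist_force": force on the tool from outside, world axes, zero at the start; "ft_torque": the same for the moment, N m; "finger_gap": finger opening in m.
Only numpy, scipy, OpenCV 4.12 (cv2) and the standard library are available. Lean on these libraries where they do the work, as an engineer would, in place of code of your own. Each camera call takes 0.05 s, during which the arm holds its last target.

## Working session

There is one attempt and no reset: what is moved stays moved. The work goes in short steps, Python scripts to look and compute and a tool call to move; the robot and the scene stay as the last step left them, time stands still between calls to the robot, and variables do not carry over. Pictures are saved under pics/ and viewed, and the job is handed in when it is done.

Besides the shell and the picture viewer there is one more tool, called after "Call:" as name(argument=value, ...), one argument or row to a line, values as JSON. servo_tool: Moves the arm, as the interface text tells. Its arguments: {"type":"object","properties":{"steps":{"type":"array","items":{"type":"object","properties":{"dx":{"type":"number"},"dy":{"type":"number"},"dz":{"type":"number"},"wx":{"type":"number"},"wy":{"type":"number"},"wz":{"type":"number"},"claw":{"type":"number"}}}},"grip_force":{"type":"number"}},"required":["steps"]}

```bash
ls; mkdir -p pics
cat > h.py <<'E'
import numpy as np, cv2
from station import env,get_image,job,finder
def K(d):
    h=d["image"].shape[0]; f=h/2/np.tan(np.radians(d["fov_y"])/2); return f
def world(d,u,v,z=None):
    f=K(d); R=np.array(d["R"]);t=np.array(d["t"])
    if z is None: z=d["z_map"][int(round(v)),int(round(u))]
    c=np.array([(u-d["cx"])/f*z,(v-d["cy"])/f*z,z]); return R.T@(c-t)
def atz(d,u,v,h):
    f=K(d); R=np.array(d["R"]);t=np.array(d["t"])
    o=-R.T@t; r=R.T@np.array([(u-d["cx"])/f,(v-d["cy"])/f,1]); return o+r*(h-o[2])/r[2]
E
python3 - <<'E'
from h import *
for c in ("top","side"):
    d=get_image(c); cv2.imwrite(f"pics/{c}0.png",d["image"][:,:,::-1]); 
    R=np.array(d["R"]);t=np.array(d["t"]);print(c,d["fov_y"],-R.T@t)
    for n in ("round","square","bar","cross"):
        for r in finder.tip_of(c,n+"_top")[:3]:
            u,v=r["xy"];print(n,r["conf"],np.round([u,v]),np.round(atz(d,u,v,.05),4),np.round(world(d,u,v),4))
s=env.state();print(s["t"],s["position"],s["wrist_force"],s["finger_gap"],s["ee_rot"])
E
```

```text
pics
top 47.35651845670874 [0.30375195 0.01009312 1.18151809]
round 0.59 [295. 242.] [0.3565 0.0878 0.05  ] [0.3565 0.0877 0.051 ]
round 0.57 [299. 189.] [0.4912 0.0829 0.05  ] [0.4915 0.083  0.0483]
round 0.48 [229. 220.] [0.4065 0.2534 0.05  ] [0.4066 0.2536 0.0489]
square 0.63 [366. 227.] [ 0.3985 -0.0865  0.05  ] [ 0.3985 -0.0866  0.0499]
square 0.63 [408. 268.] [ 0.303  -0.1902  0.05  ] [ 0.303  -0.1901  0.0502]
square 0.43 [361. 175.] [ 0.5304 -0.073   0.05  ] [ 0.5309 -0.0732  0.0476]
bar 0.73 [253. 169.] [0.5377 0.2018 0.05  ] [0.5384 0.2024 0.0465]
cross 0.63 [413. 179.] [ 0.5239 -0.2046  0.05  ] [ 0.5238 -0.2045  0.0504]
side 44.03963936757547 [0.26738181 1.02435011 0.97835148]
round 0.63 [363. 238.] [0.3556 0.0844 0.05  ] [0.3554 0.0867 0.0522]
round 0.49 [311. 226.] [0.4997 0.0759 0.05  ] [0.4997 0.0758 0.0499]
round 0.46 [330. 283.] [0.4078 0.2579 0.05  ] [0.4077 0.2586 0.0508]
square 0.64 [359. 194.] [ 0.396  -0.0914  0.05  ] [ 0.3955 -0.0863  0.0542]
square 0.62 [394. 182.] [ 0.3044 -0.1723  0.05  ] [ 0.3044 -0.1715  0.0507]
square 0.47 [341. 162.] [ 0.4785 -0.2349  0.05  ] [ 0.4872 -0.2867  0.0118]
bar 0.47 [285. 258.] [0.5348 0.2079 0.05  ] [0.5348 0.208  0.05  ]
cross 0.67 [324. 168.] [ 0.5243 -0.1916  0.05  ] [ 0.5242 -0.1912  0.0504]
cross 0.31 [287. 265.] [0.5229 0.2287 0.05  ] [0.5275 0.2146 0.0336]
0.5 [ 0.26837238 -0.56441535  0.22265368] [ 0.38541809  0.29202539 -0.08913603] 0.0877439376329015 [[ 9.03109375e-01  4.29410591e-01 -3.81379547e-05]
 [ 4.29410592e-01 -9.03109374e-01  3.76265832e-05]
 [-1.82854910e-05 -5.03577618e-05 -9.99999999e-01]]
```

Run:
```python
import cv2
a=cv2.imread("pics/top0.png"); cv2.imwrite("pics/top0z.png",cv2.resize(a[110:330,190:490],(800,587),interpolation=cv2.INTER_CUBIC))
```

```text
(no output)
```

View pics/top0z.png

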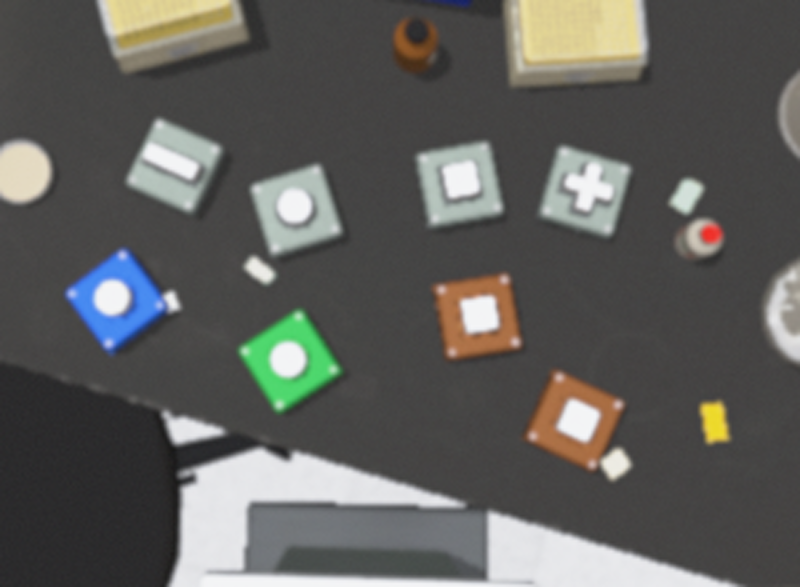

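View pics/side0.png

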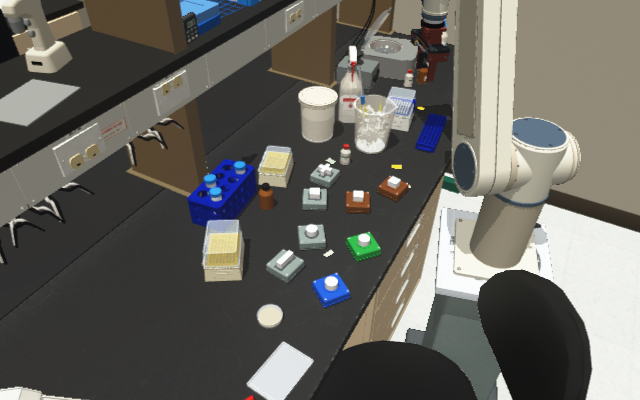

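The top view shows, in the 2.67x crop, the grey switches as bar (171,160), round (296,206), square (461,180) and cross (588,187). The blue, green and brown ones are look-alikes. Next I'll refine the key centres and check for obstacles along the path.

Run:
```python
from h import *
D={c:get_image(c) for c in("top","side")}
def cloud(d):
    f=K(d);z=d["z_map"];v,u=np.mgrid[:400,:640]
    c=np.stack([(u-d["cx"])/f*z,(v-d["cy"])/f*z,z],-1); 
    return (c-np.array(d["t"]))@np.array(d["R"])
for c,d in D.items():
    P=cloud(d); w=(d["image"].min(2)>195)
    for n,x,y in(("round",.495,.08),("square",.527,-.075),("bar",.536,.203),("cross",.524,-.2)):
        m=(np.hypot(P[...,0]-x,P[...,1]-y)<.035)&(P[...,2]>.043)&(P[...,2]<.06)&(d["z_map"]>0)
        p=P[m]; r=cv2.minAreaRect((p[:,:2]*1000).astype(np.float32))
        print(c,n,m.sum(),np.round(p.mean(0),4),np.round(np.median(p[:,2]),4),r)
P=cloud(D["top"]);ok=D["top"]["z_map"]>0
for x0 in np.arange(.2,.8,.05):
    print("x%.2f"%x0,[int(1000*P[ok&(abs(P[...,0]-x0)<.025)&(abs(P[...,1]-y)<.025)][:,2].max(initial=0)) for y in np.arange(-.6,.35,.05)])
```

```text
top round 125 [0.4951 0.0805 0.049 ] 0.0491 ((494.95892333984375, 80.42204284667969), (29.0169620513916, 30.15755844116211), 48.0361328125)
top square 144 [ 0.5249 -0.0763  0.0491] 0.0493 ((524.8823852539062, -76.3998031616211), (30.30853271484375, 29.67821502685547), 12.163782119750977)
top bar 129 [0.5351 0.1996 0.0495] 0.0497 ((535.6013793945312, 200.03903198242188), (51.91044616699219, 16.166589736938477), 67.38983154296875)
top cross 157 [ 0.5208 -0.1966  0.0493] 0.0494 ((520.4259643554688, -196.53318786621094), (36.26203155517578, 35.946964263916016), 30.55419158935547)
side round 90 [0.4965 0.0849 0.0487] 0.0491 ((496.6816711425781, 83.74418640136719), (30.641403198242188, 30.72924041748047), 32.83890914916992)
side square 78 [ 0.5262 -0.0725  0.0483] 0.0484 ((526.7781982421875, -74.21094512939453), (26.810483932495117, 33.02810287475586), 13.490839958190918)
side bar 115 [0.5365 0.205  0.0489] 0.0489 ((537.6514892578125, 202.63577270507812), (54.323787689208984, 20.163270950317383), 68.27819061279297)
side cross 81 [ 0.5216 -0.192   0.0485] 0.0488 ((521.9525146484375, -193.70
[... 442 characters left out ...]
3, 54, 34, 4, 34, 32, 4, 35, 54, 34]
x0.45 [122, 125, 165, 167, 303, 165, 72, 5, 5, 27, 34, 32, 6, 34, 33, 5, 28, 36, 4]
x0.50 [273, 272, 253, 164, 164, 5, 73, 32, 53, 44, 54, 53, 5, 52, 52, 35, 51, 34, 6]
x0.55 [273, 266, 162, 161, 162, 5, 6, 32, 53, 35, 54, 53, 9, 33, 32, 35, 55, 33, 15]
x0.60 [6, 4, 162, 161, 161, 4, 6, 7, 5, 6, 6, 6, 4, 4, 6, 7, 29, 7, 6]
x0.65 [7, 0, 164, 163, 162, 5, 6, 73, 75, 74, 10, 83, 81, 6, 6, 101, 102, 101, 7]
x0.70 [347, 414, 463, 464, 5, 7, 6, 75, 75, 75, 97, 99, 96, 6, 9, 105, 104, 103, 99]
x0.75 [7, 7, 464, 464, 464, 464, 462, 443, 48, 5, 98, 126, 98, 125, 126, 102, 101, 100, 6]
x0.80 [6, 7, 6, 5, 7, 5, 414, 413, 393, 369, 346, 97, 124, 123, 123, 5, 6, 5, 6]
```

Call:
servo_tool(
  steps=[
    {"dz": 3.5, "claw": 1},
    {"dz": 7, "claw": 1},
    {"dz": 10.5, "claw": 1},
    {"dz": 14, "claw": 1},
    {"dz": 14, "claw": 1},
  ],
  grip_force=20,
)

```text
schema error: expected keys dx, dy, dz, wx, wy, wz, claw
```

Call:
servo_tool(
  steps=[
    {"dx": 0, "dy": 0, "dz": 3.5, "wx": 0, "wy": 0, "wz": 0, "claw": 1},
    {"dx": 0, "dy": 0, "dz": 7, "wx": 0, "wy": 0, "wz": 0, "claw": 1},
    {"dx": 0, "dy": 0, "dz": 10.5, "wx": 0, "wy": 0, "wz": 0, "claw": 1},
    {"dx": 0, "dy": 0, "dz": 14, "wx": 0, "wy": 0, "wz": 0, "claw": 1},
    {"dx": 0, "dy": 0, "dz": 14, "wx": 0, "wy": 0, "wz": 0, "claw": 1},
  ],
  grip_force=20,
)

```text
t: 1.02
position: [0.2697, -0.5673, 0.3709]
ee_rot: [[0.903, 0.429, 0.005], [0.429, -0.903, -0.011], [-0.0, 0.012, -1.0]]
wrist_force: [0.4, -0.1, 1.5]
finger_gap: 0.0578
```

Call:
servo_tool(
  steps=[
    {"dx": 1, "dy": 3.2, "dz": 0, "wx": 0, "wy": 0, "wz": 0, "claw": 1},
    {"dx": 2, "dy": 6.4, "dz": 0, "wx": 0, "wy": 0, "wz": 0, "claw": 1},
    {"dx": 3, "dy": 9.6, "dz": 0, "wx": 0, "wy": 0, "wz": 0, "claw": 1},
    {"dx": 4, "dy": 12.8, "dz": 0, "wx": 0, "wy": 0, "wz": 0, "claw": 1},
    {"dx": 5, "dy": 16, "dz": 0, "wx": 0, "wy": 0, "wz": 0, "claw": 1},
  ],
)

```text
t: 1.43
position: [0.3185, -0.4029, 0.3625]
ee_rot: [[0.903, 0.429, 0.0], [0.429, -0.903, -0.0], [0.0, 0.0, -1.0]]
wrist_force: [0.4, -0.1, 0.7]
finger_gap: 0.0249
```

Call:
servo_tool(
  steps=[
    {"dx": 1, "dy": 3.2, "dz": 0, "wx": 0, "wy": 0, "wz": 0, "claw": 1},
    {"dx": 2, "dy": 6.4, "dz": 0, "wx": 0, "wy": 0, "wz": 0, "claw": 1},
    {"dx": 3, "dy": 9.6, "dz": 0, "wx": 0, "wy": 0, "wz": 0, "claw": 1},
    {"dx": 4, "dy": 12.8, "dz": 0, "wx": 0, "wy": 0, "wz": 0, "claw": 1},
    {"dx": 5, "dy": 16, "dz": 0, "wx": 0, "wy": 0, "wz": 0, "claw": 1},
  ],
)

```text
t: 1.85
position: [0.3685, -0.2429, 0.3627]
ee_rot: [[0.903, 0.429, 0.0], [0.429, -0.903, -0.0], [0.0, 0.0, -1.0]]
wrist_force: [1.4, -0.4, 0.1]
finger_gap: 0.0002
```

Call:
servo_tool(
  steps=[
    {"dx": 1, "dy": 3.2, "dz": 0, "wx": 0, "wy": 0, "wz": 0, "claw": 1},
    {"dx": 2, "dy": 6.4, "dz": 0, "wx": 0, "wy": 0, "wz": 0, "claw": 1},
    {"dx": 3, "dy": 9.6, "dz": 0, "wx": 0, "wy": 0, "wz": 0, "claw": 1},
    {"dx": 4, "dy": 12.8, "dz": 0, "wx": 0, "wy": 0, "wz": 0, "claw": 1},
    {"dx": 5, "dy": 16, "dz": 0, "wx": 0, "wy": 0, "wz": 0, "claw": 1},
  ],
)

```text
t: 2.27
position: [0.4185, -0.0828, 0.3628]
ee_rot: [[0.903, 0.429, 0.001], [0.429, -0.903, -0.0], [0.001, 0.0, -1.0]]
wrist_force: [0.8, -0.2, 0.5]
finger_gap: 0.0006
```

Call:
servo_tool(
  steps=[
    {"dx": 1.5, "dy": 3.2, "dz": -2, "wx": 0, "wy": 0, "wz": 0, "claw": 1},
    {"dx": 3, "dy": 6.4, "dz": -4, "wx": 0, "wy": 0, "wz": 0, "claw": 1},
    {"dx": 4.5, "dy": 9.6, "dz": -6, "wx": 0, "wy": 0, "wz": 0, "claw": 1},
    {"dx": 6, "dy": 13, "dz": -8, "wx": 0, "wy": 0, "wz": 0, "claw": 1},
    {"dx": 7.7, "dy": 16.6, "dz": -8, "wx": 0, "wy": 0, "wz": 0, "claw": 1},
  ],
)

```text
t: 2.68
position: [0.4933, 0.0829, 0.279]
ee_rot: [[0.903, 0.429, -0.006], [0.429, -0.903, -0.001], [-0.005, -0.001, -1.0]]
wrist_force: [-0.1, -0.7, -0.2]
finger_gap: 0.0005
```

Run:
```python
from h import *
s=env.state();print(s["t"],s["position"],s["wrist_force"],s["finger_gap"],s["joint_positions"])
```

```text
2.6833 [0.49332331 0.08286365 0.2790174 ] [-0.08792508 -0.69165898 -0.15442764] 0.0005170628584473971 [ 1.42751994e-01  1.73713228e-01  1.84131035e+00 -2.25326356e-04
  1.13226339e+00  1.26999538e+00]
```

Call:
servo_tool(
  steps=[
    {"dx": 0, "dy": 0, "dz": -4, "wx": 0, "wy": 0, "wz": 0, "claw": 1},
    {"dx": 0, "dy": 0, "dz": -8, "wx": 0, "wy": 0, "wz": 0, "claw": 1},
    {"dx": 0, "dy": 0, "dz": -12, "wx": 0, "wy": 0, "wz": 0, "claw": 1},
    {"dx": 0, "dy": 0, "dz": -16, "wx": 0, "wy": 0, "wz": 0, "claw": 1},
    {"dx": 0, "dy": 0, "dz": -18, "wx": 0, "wy": 0, "wz": 0, "claw": 1},
  ],
)

```text
t: 3.1
position: [0.4928, 0.0814, 0.0987]
ee_rot: [[0.903, 0.43, -0.005], [0.43, -0.903, -0.001], [-0.005, -0.001, -1.0]]
wrist_force: [-0.7, -0.6, -0.8]
finger_gap: 0.0002
```

Call:
servo_tool(
  steps=[
    {"dx": 0, "dy": 0, "dz": -1, "wx": 0, "wy": 0, "wz": 0, "claw": 1},
    {"dx": 0, "dy": 0, "dz": -2, "wx": 0, "wy": 0, "wz": 0, "claw": 1},
    {"dx": 0, "dy": 0, "dz": -3, "wx": 0, "wy": 0, "wz": 0, "claw": 1},
    {"dx": 0, "dy": 0, "dz": -3.5, "wx": 0, "wy": 0, "wz": 0, "claw": 1},
    {"dx": 0, "dy": 0, "dz": -3.5, "wx": 0, "wy": 0, "wz": 0, "claw": 1},
  ],
)

```text
t: 3.52
position: [0.4956, 0.0816, 0.0676]
ee_rot: [[0.903, 0.429, 0.0], [0.429, -0.903, 0.0], [0.0, 0.0, -1.0]]
wrist_force: [-0.6, 0.2, -0.7]
finger_gap: 0.0007
```

Run:
```python
from h import *
for c in ("top","side"):
    d=get_image(c); a=d["image"][:,:,::-1]
    a=a[110:330,190:490] if c=="top" else a[120:320,200:440]
    cv2.imwrite(f"pics/{c}1.png",cv2.resize(a,None,fx=2.6,fy=2.6,interpolation=cv2.INTER_CUBIC))
s=env.state();print(s["t"],s["position"],s["wrist_force"])
```

```text
3.6167 [0.49604364 0.08162186 0.06839808] [-0.30864911 -0.26657656  1.24424661]
```

View pics/side1.png

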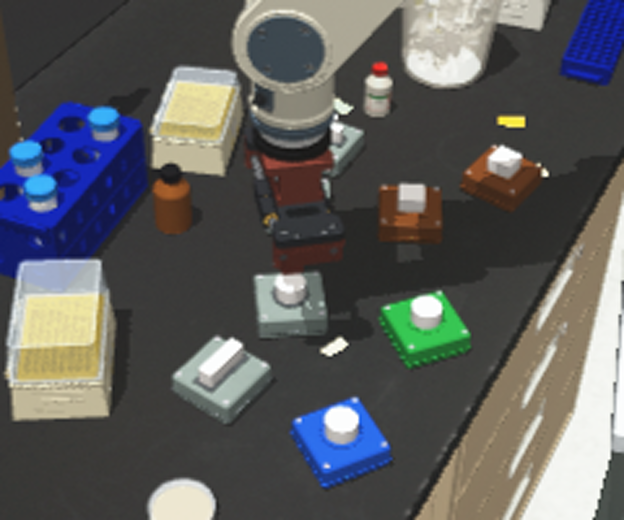

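The crop shows the closed fingertips directly over the round key at (290,285). I'll press slowly.

Call:
servo_tool(
  steps=[
    {"dx": 0, "dy": 0, "dz": -0.6, "wx": 0, "wy": 0, "wz": 0, "claw": 1},
    {"dx": 0, "dy": 0, "dz": -1.1, "wx": 0, "wy": 0, "wz": 0, "claw": 1},
    {"dx": 0, "dy": 0, "dz": -1.5, "wx": 0, "wy": 0, "wz": 0, "claw": 1},
    {"dx": 0, "dy": 0, "dz": -1.8, "wx": 0, "wy": 0, "wz": 0, "claw": 1},
    {"dx": 0, "dy": 0, "dz": -2.1, "wx": 0, "wy": 0, "wz": 0, "claw": 1},
  ],
)

```text
t: 4.03
position: [0.4953, 0.0815, 0.0464]
ee_rot: [[0.903, 0.429, -0.0], [0.429, -0.903, -0.0], [-0.0, -0.0, -1.0]]
wrist_force: [-1.2, 0.1, 2.2]
finger_gap: 0.0006
```

Call:
servo_tool(
  steps=[
    {"dx": 0, "dy": 0, "dz": -0.3, "wx": 0, "wy": 0, "wz": 0, "claw": 1},
    {"dx": 0, "dy": 0, "dz": -0.5, "wx": 0, "wy": 0, "wz": 0, "claw": 1},
    {"dx": 0, "dy": 0, "dz": -0.7, "wx": 0, "wy": 0, "wz": 0, "claw": 1},
    {"dx": 0, "dy": 0, "dz": -0.8, "wx": 0, "wy": 0, "wz": 0, "claw": 1},
    {"dx": 0, "dy": 0, "dz": -0.8, "wx": 0, "wy": 0, "wz": 0, "claw": 1},
  ],
)

```text
t: 4.45
position: [0.4954, 0.0816, 0.0386]
ee_rot: [[0.903, 0.429, -0.0], [0.429, -0.903, -0.0], [-0.0, -0.0, -1.0]]
wrist_force: [-2.7, 0.0, 5.6]
finger_gap: 0.0002
```

Force 5.6 N means the cushion is engaged. I'll press 2 mm more to make sure, then lift straight up.

Call:
servo_tool(
  steps=[
    {"dx": 0, "dy": 0, "dz": -0.1, "wx": 0, "wy": 0, "wz": 0, "claw": 1},
    {"dx": 0, "dy": 0, "dz": -0.2, "wx": 0, "wy": 0, "wz": 0, "claw": 1},
    {"dx": 0, "dy": 0, "dz": -0.2, "wx": 0, "wy": 0, "wz": 0, "claw": 1},
  ],
)

```text
t: 4.7
position: [0.4954, 0.0816, 0.0369]
ee_rot: [[0.903, 0.429, 0.0], [0.429, -0.903, 0.0], [0.0, -0.0, -1.0]]
wrist_force: [-0.9, -0.8, 7.5]
finger_gap: 0.0006
```

Call:
servo_tool(
  steps=[
    {"dx": 0, "dy": 0, "dz": 0.5, "wx": 0, "wy": 0, "wz": 0, "claw": 1},
    {"dx": 0, "dy": 0, "dz": 2, "wx": 0, "wy": 0, "wz": 0, "claw": 1},
    {"dx": 0, "dy": 0, "dz": 5, "wx": 0, "wy": 0, "wz": 0, "claw": 1},
    {"dx": 0, "dy": 0, "dz": 8.5, "wx": 0, "wy": 0, "wz": 0, "claw": 1},
    {"dx": 0, "dy": 0, "dz": 8.5, "wx": 0, "wy": 0, "wz": 0, "claw": 1},
  ],
)

```text
t: 5.12
position: [0.4989, 0.0821, 0.1266]
ee_rot: [[0.903, 0.429, 0.008], [0.429, -0.903, 0.001], [0.008, 0.003, -1.0]]
wrist_force: [1.1, -0.0, -0.1]
finger_gap: 0.0003
```

Call:
servo_tool(
  steps=[
    {"dx": 0.6, "dy": -3.2, "dz": 0, "wx": 0, "wy": 0, "wz": 0, "claw": 1},
    {"dx": 1.2, "dy": -6.4, "dz": 0, "wx": 0, "wy": 0, "wz": 0, "claw": 1},
    {"dx": 1.8, "dy": -9.6, "dz": 0, "wx": 0, "wy": 0, "wz": 0, "claw": 1},
    {"dx": 2.4, "dy": -12.8, "dz": 0, "wx": 0, "wy": 0, "wz": 0, "claw": 1},
    {"dx": 3, "dy": -15.7, "dz": 0, "wx": 0, "wy": 0, "wz": 0, "claw": 1},
  ],
)

```text
t: 5.53
position: [0.5253, -0.0771, 0.1212]
ee_rot: [[0.903, 0.429, -0.0], [0.429, -0.903, -0.0], [-0.0, 0.0, -1.0]]
wrist_force: [1.2, 0.0, -0.4]
finger_gap: 0.0006
```

```bash
cat > look.py <<'E'
from h import *
import sys
i=sys.argv[1]
def cloud(d):
    f=K(d);z=d["z_map"];v,u=np.mgrid[:400,:640]
    c=np.stack([(u-d["cx"])/f*z,(v-d["cy"])/f*z,z],-1)
    return (c-np.array(d["t"]))@np.array(d["R"])
for c in ("top","side"):
    d=get_image(c); P=cloud(d); a=d["image"][:,:,::-1]
    for n,x,y in(("round",.495,.081),("square",.5255,-.0755),("bar",.536,.201),("cross",.521,-.195)):
        m=(np.hypot(P[...,0]-x,P[...,1]-y)<.035)&(P[...,2]>.035)&(P[...,2]<.06)&(d["z_map"]>0)
        if m.sum(): 
            p=P[m]; print(c,n,m.sum(),np.round(p.mean(0),4),np.round(np.percentile(p[:,2],[30,50,70]),4))
    a=a[110:330,190:490] if c=="top" else a[120:320,200:440]
    cv2.imwrite(f"pics/{c}{i}.png",cv2.resize(a,None,fx=2.6,fy=2.6,interpolation=cv2.INTER_CUBIC))
s=env.state();print(s["t"],s["position"],s["wrist_force"],s["joint_positions"])
E
python3 look.py 2
```

```text
top round 123 [0.4951 0.0807 0.0395] [0.0384 0.0392 0.0406]
top bar 145 [0.5343 0.199  0.0477] [0.047  0.0487 0.0499]
side round 84 [0.4966 0.0837 0.039 ] [0.0378 0.0389 0.04  ]
side square 98 [ 0.5256 -0.0699  0.0466] [0.0465 0.0482 0.0493]
side bar 152 [0.5356 0.2055 0.0465] [0.0445 0.0481 0.0496]
side cross 102 [ 0.5196 -0.1903  0.0458] [0.0435 0.0469 0.0489]
5.6333 [ 0.52637199 -0.07878568  0.12138652] [ 0.27760273  0.82926122 -0.14716016] [-1.70641275e-01  4.33335581e-01  1.90484296e+00 -7.00493228e-04
  8.01904993e-01  9.60638361e-01]
```

View pics/side2.png

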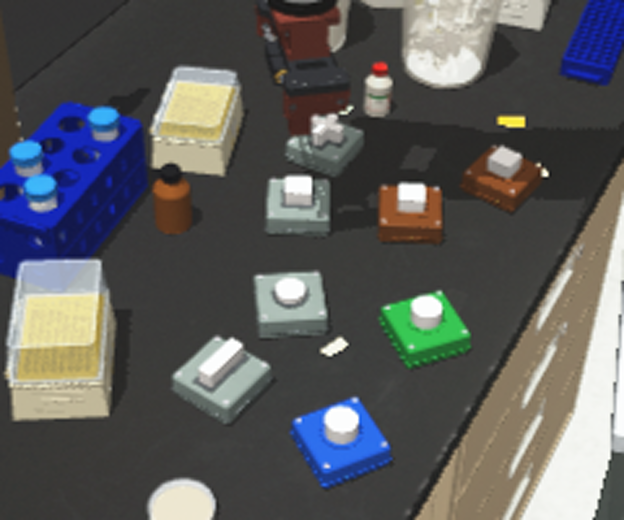

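The round key is down at 39–40 mm and its box hasn't moved. Next is the square key.

Call:
servo_tool(
  steps=[
    {"dx": 0, "dy": 0, "dz": -1.5, "wx": 0, "wy": 0, "wz": 0, "claw": 1},
    {"dx": 0, "dy": 0, "dz": -3, "wx": 0, "wy": 0, "wz": 0, "claw": 1},
    {"dx": 0, "dy": 0, "dz": -4.5, "wx": 0, "wy": 0, "wz": 0, "claw": 1},
    {"dx": 0, "dy": 0, "dz": -5.4, "wx": 0, "wy": 0, "wz": 0, "claw": 1},
    {"dx": 0, "dy": 0, "dz": -5.4, "wx": 0, "wy": 0, "wz": 0, "claw": 1},
  ],
)

```text
t: 6.05
position: [0.5237, -0.0745, 0.0656]
ee_rot: [[0.903, 0.43, -0.004], [0.43, -0.903, 0.001], [-0.003, -0.002, -1.0]]
wrist_force: [0.4, 0.5, -0.5]
finger_gap: 0.0004
```

```bash
python3 look.py 3|tail -1
```

```text
6.91827214e-01  9.62234499e-01]
```

View pics/side3.png

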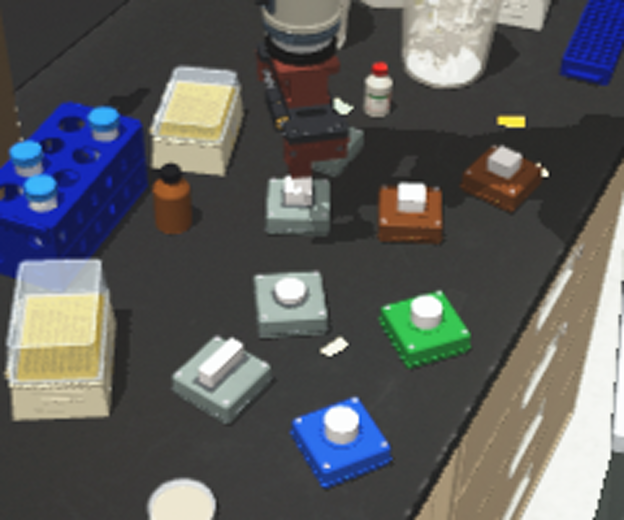

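The tips are over the square key, at (300,178) in the crop. Pressing.

Call:
servo_tool(
  steps=[
    {"dx": 0, "dy": 0, "dz": -0.6, "wx": 0, "wy": 0, "wz": 0, "claw": 1},
    {"dx": 0, "dy": 0, "dz": -1.1, "wx": 0, "wy": 0, "wz": 0, "claw": 1},
    {"dx": 0, "dy": 0, "dz": -1.5, "wx": 0, "wy": 0, "wz": 0, "claw": 1},
    {"dx": 0, "dy": 0, "dz": -1.8, "wx": 0, "wy": 0, "wz": 0, "claw": 1},
    {"dx": 0, "dy": 0, "dz": -2.1, "wx": 0, "wy": 0, "wz": 0, "claw": 1},
  ],
)

```text
t: 6.57
position: [0.5254, -0.0754, 0.0466]
ee_rot: [[0.903, 0.429, 0.0], [0.429, -0.903, 0.0], [0.0, -0.0, -1.0]]
wrist_force: [-1.5, -0.2, 3.0]
finger_gap: 0.0008
```

Call:
servo_tool(
  steps=[
    {"dx": 0, "dy": 0, "dz": -0.3, "wx": 0, "wy": 0, "wz": 0, "claw": 1},
    {"dx": 0, "dy": 0, "dz": -0.5, "wx": 0, "wy": 0, "wz": 0, "claw": 1},
    {"dx": 0, "dy": 0, "dz": -0.7, "wx": 0, "wy": 0, "wz": 0, "claw": 1},
    {"dx": 0, "dy": 0, "dz": -0.9, "wx": 0, "wy": 0, "wz": 0, "claw": 1},
    {"dx": 0, "dy": 0, "dz": -0.9, "wx": 0, "wy": 0, "wz": 0, "claw": 1},
  ],
)

```text
t: 6.98
position: [0.5254, -0.0754, 0.0376]
ee_rot: [[0.903, 0.429, 0.0], [0.429, -0.903, 0.0], [0.0, -0.0, -1.0]]
wrist_force: [-2.3, 1.5, 6.3]
finger_gap: 0.0006
```

Call:
servo_tool(
  steps=[
    {"dx": 0, "dy": 0, "dz": -0.1, "wx": 0, "wy": 0, "wz": 0, "claw": 1},
    {"dx": 0, "dy": 0, "dz": -0.1, "wx": 0, "wy": 0, "wz": 0, "claw": 1},
  ],
)

```text
t: 7.15
position: [0.5255, -0.0754, 0.0369]
ee_rot: [[0.903, 0.429, 0.0], [0.429, -0.903, 0.0], [0.0, 0.0, -1.0]]
wrist_force: [-0.9, 1.7, 6.7]
finger_gap: 0.0009
```

Call:
servo_tool(
  steps=[
    {"dx": 0, "dy": 0, "dz": 0.5, "wx": 0, "wy": 0, "wz": 0, "claw": 1},
    {"dx": 0, "dy": 0, "dz": 2, "wx": 0, "wy": 0, "wz": 0, "claw": 1},
    {"dx": 0, "dy": 0, "dz": 5, "wx": 0, "wy": 0, "wz": 0, "claw": 1},
    {"dx": 0, "dy": 0, "dz": 8.5, "wx": 0, "wy": 0, "wz": 0, "claw": 1},
    {"dx": 0, "dy": 0, "dz": 8.5, "wx": 0, "wy": 0, "wz": 0, "claw": 1},
  ],
)

```text
t: 7.57
position: [0.5289, -0.0761, 0.1268]
ee_rot: [[0.903, 0.429, 0.009], [0.429, -0.903, -0.001], [0.007, 0.005, -1.0]]
wrist_force: [0.8, -0.4, 0.6]
finger_gap: 0.0001
```

Call:
servo_tool(
  steps=[
    {"dx": 0.1, "dy": 2.8, "dz": 0, "wx": 0, "wy": 0, "wz": 0, "claw": 1},
    {"dx": 0.2, "dy": 5.6, "dz": 0, "wx": 0, "wy": 0, "wz": 0, "claw": 1},
    {"dx": 0.3, "dy": 8.4, "dz": 0, "wx": 0, "wy": 0, "wz": 0, "claw": 1},
    {"dx": 0.4, "dy": 11.2, "dz": 0, "wx": 0, "wy": 0, "wz": 0, "claw": 1},
    {"dx": 0.5, "dy": 14, "dz": 0, "wx": 0, "wy": 0, "wz": 0, "claw": 1},
  ],
)

```text
t: 7.98
position: [0.5302, 0.0657, 0.1214]
ee_rot: [[0.903, 0.429, 0.0], [0.429, -0.903, -0.0], [0.0, 0.0, -1.0]]
wrist_force: [1.1, 0.8, -0.9]
finger_gap: 0.0002
```

Call:
servo_tool(
  steps=[
    {"dx": 0.1, "dy": 2.8, "dz": 0, "wx": 0, "wy": 0, "wz": 0, "claw": 1},
    {"dx": 0.2, "dy": 5.6, "dz": 0, "wx": 0, "wy": 0, "wz": 0, "claw": 1},
    {"dx": 0.3, "dy": 8.4, "dz": 0, "wx": 0, "wy": 0, "wz": 0, "claw": 1},
    {"dx": 0.5, "dy": 11.2, "dz": 0, "wx": 0, "wy": 0, "wz": 0, "claw": 1},
    {"dx": 0.6, "dy": 13.6, "dz": 0, "wx": 0, "wy": 0, "wz": 0, "claw": 1},
  ],
)

```text
t: 8.4
position: [0.5363, 0.2023, 0.1213]
ee_rot: [[0.903, 0.43, 0.0], [0.43, -0.903, 0.0], [0.0, -0.0, -1.0]]
wrist_force: [-0.6, -0.0, -0.2]
finger_gap: 0.0002
```

Call:
servo_tool(
  steps=[
    {"dx": 0, "dy": 0, "dz": -1.5, "wx": 0, "wy": 0, "wz": 0, "claw": 1},
    {"dx": 0, "dy": 0, "dz": -3, "wx": 0, "wy": 0, "wz": 0, "claw": 1},
    {"dx": 0, "dy": 0, "dz": -4.5, "wx": 0, "wy": 0, "wz": 0, "claw": 1},
    {"dx": 0, "dy": 0, "dz": -5.4, "wx": 0, "wy": 0, "wz": 0, "claw": 1},
    {"dx": 0, "dy": 0, "dz": -5.4, "wx": 0, "wy": 0, "wz": 0, "claw": 1},
  ],
)

```text
t: 8.82
position: [0.5349, 0.2, 0.0654]
ee_rot: [[0.903, 0.429, -0.003], [0.429, -0.903, -0.001], [-0.004, -0.0, -1.0]]
wrist_force: [-0.5, 0.3, -0.1]
finger_gap: 0.0005
```

```bash
python3 look.py 4
```

```text
top round 123 [0.4945 0.0802 0.0395] [0.0384 0.0394 0.0406]
top square 138 [ 0.525  -0.0768  0.0393] [0.0381 0.0393 0.0405]
top cross 183 [ 0.5196 -0.1957  0.0474] [0.047  0.0487 0.0499]
side round 83 [0.4962 0.0843 0.039 ] [0.0378 0.0389 0.0402]
side square 67 [ 0.5268 -0.0723  0.039 ] [0.0381 0.0391 0.0402]
side bar 137 [0.5362 0.2092 0.0458] [0.0436 0.0469 0.0491]
side cross 110 [ 0.5208 -0.1904  0.0459] [0.0433 0.0474 0.0499]
8.9167 [0.53631329 0.20038396 0.06745789] [ 0.64960167  0.09699267 -0.46080549] [ 3.36792931e-01  5.67364890e-01  1.83360140e+00 -2.32408627e-05
  7.41279585e-01  1.46405479e+00]
```

View pics/side4.png

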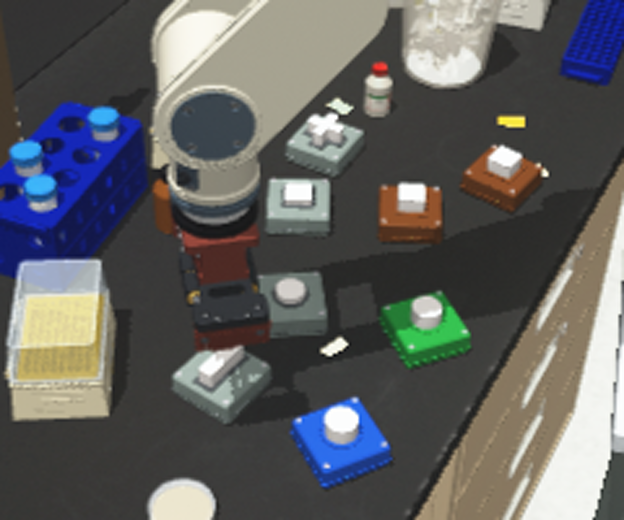

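The round and square keys are down and the tips are over the bar key at (228,352). Pressing.

Call:
servo_tool(
  steps=[
    {"dx": 0, "dy": 0, "dz": -0.6, "wx": 0, "wy": 0, "wz": 0, "claw": 1},
    {"dx": 0, "dy": 0, "dz": -1.1, "wx": 0, "wy": 0, "wz": 0, "claw": 1},
    {"dx": 0, "dy": 0, "dz": -1.5, "wx": 0, "wy": 0, "wz": 0, "claw": 1},
    {"dx": 0, "dy": 0, "dz": -1.8, "wx": 0, "wy": 0, "wz": 0, "claw": 1},
    {"dx": 0, "dy": 0, "dz": -2.1, "wx": 0, "wy": 0, "wz": 0, "claw": 1},
  ],
)

```text
t: 9.33
position: [0.5364, 0.2005, 0.0466]
ee_rot: [[0.903, 0.429, 0.0], [0.429, -0.903, 0.0], [0.0, 0.0, -1.0]]
wrist_force: [-0.7, -0.3, 2.3]
finger_gap: 0.0004
```

Call:
servo_tool(
  steps=[
    {"dx": 0, "dy": 0, "dz": -0.3, "wx": 0, "wy": 0, "wz": 0, "claw": 1},
    {"dx": 0, "dy": 0, "dz": -0.5, "wx": 0, "wy": 0, "wz": 0, "claw": 1},
    {"dx": 0, "dy": 0, "dz": -0.7, "wx": 0, "wy": 0, "wz": 0, "claw": 1},
    {"dx": 0, "dy": 0, "dz": -0.9, "wx": 0, "wy": 0, "wz": 0, "claw": 1},
    {"dx": 0, "dy": 0, "dz": -0.9, "wx": 0, "wy": 0, "wz": 0, "claw": 1},
  ],
)

```text
t: 9.75
position: [0.5365, 0.2005, 0.0377]
ee_rot: [[0.903, 0.429, 0.0], [0.429, -0.903, -0.0], [0.0, 0.0, -1.0]]
wrist_force: [-0.6, -1.9, 6.4]
finger_gap: 0.0006
```

Call:
servo_tool(
  steps=[
    {"dx": 0, "dy": 0, "dz": -0.1, "wx": 0, "wy": 0, "wz": 0, "claw": 1},
    {"dx": 0, "dy": 0, "dz": -0.1, "wx": 0, "wy": 0, "wz": 0, "claw": 1},
  ],
)

```text
t: 9.92
position: [0.5365, 0.2005, 0.0369]
ee_rot: [[0.903, 0.429, 0.0], [0.429, -0.903, -0.0], [0.0, 0.0, -1.0]]
wrist_force: [-2.1, -1.3, 6.5]
finger_gap: 0.0004
```

Call:
servo_tool(
  steps=[
    {"dx": 0, "dy": 0, "dz": 0.5, "wx": 0, "wy": 0, "wz": 0, "claw": 1},
    {"dx": 0, "dy": 0, "dz": 2, "wx": 0, "wy": 0, "wz": 0, "claw": 1},
    {"dx": 0, "dy": 0, "dz": 5, "wx": 0, "wy": 0, "wz": 0, "claw": 1},
    {"dx": 0, "dy": 0, "dz": 8.5, "wx": 0, "wy": 0, "wz": 0, "claw": 1},
    {"dx": 0, "dy": 0, "dz": 12, "wx": 0, "wy": 0, "wz": 0, "claw": 1},
  ],
)

```text
t: 10.33
position: [0.5356, 0.2004, 0.1572]
ee_rot: [[0.903, 0.429, -0.002], [0.429, -0.903, -0.001], [-0.002, -0.0, -1.0]]
wrist_force: [1.0, 0.8, 0.3]
finger_gap: 0.0004
```

Call:
servo_tool(
  steps=[
    {"dx": -2, "dy": 0, "dz": 3, "wx": 0, "wy": 0, "wz": 0, "claw": 1},
    {"dx": -4, "dy": 0, "dz": 6, "wx": 0, "wy": 0, "wz": 0, "claw": 1},
    {"dx": -6, "dy": 0, "dz": 9, "wx": 0, "wy": 0, "wz": 0, "claw": 1},
    {"dx": -8, "dy": 0, "dz": 10, "wx": 0, "wy": 0, "wz": 0, "claw": 1},
    {"dx": -8, "dy": 0, "dz": 10, "wx": 0, "wy": 0, "wz": 0, "claw": 1},
  ],
)

```text
t: 10.75
position: [0.4548, 0.201, 0.2594]
ee_rot: [[0.903, 0.43, 0.003], [0.43, -0.903, 0.002], [0.004, -0.0, -1.0]]
wrist_force: [0.3, -0.5, -1.1]
finger_gap: 0.0004
```

```bash
python3 look.py 5
```

```text
top round 125 [0.4953 0.08   0.0394] [0.0385 0.0398 0.0405]
top square 139 [ 0.5251 -0.077   0.0389] [0.0378 0.0387 0.04  ]
top bar 60 [0.5412 0.2124 0.0389] [0.0378 0.0389 0.0398]
top cross 186 [ 0.52   -0.1959  0.0473] [0.0471 0.0487 0.0498]
side round 79 [0.496  0.0837 0.0394] [0.0384 0.0396 0.0404]
side square 3 [ 0.5445 -0.0584  0.0356] [0.0351 0.0352 0.0358]
side bar 103 [0.5361 0.2034 0.0393] [0.0381 0.0392 0.0406]
10.85 [0.45644337 0.20075665 0.25698372] [ 0.34670157  0.3107399  -0.10428186] [ 3.90515102e-01  1.93058522e-01  1.87240689e+00 -3.52922184e-05
  1.07456964e+00  1.51684563e+00]
```

View pics/side5.png

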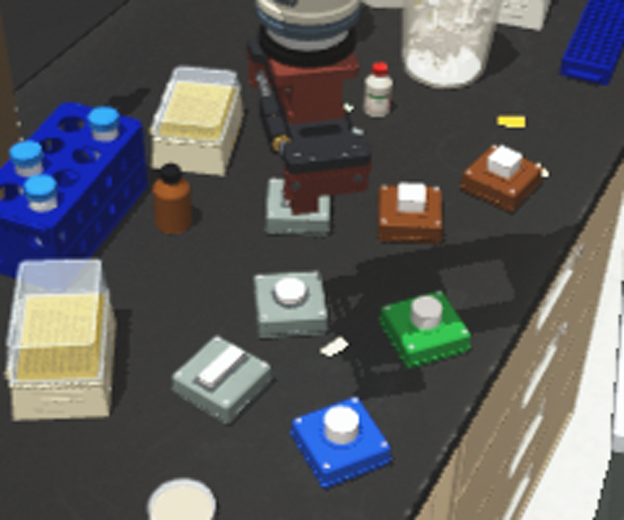

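View pics/top5.png

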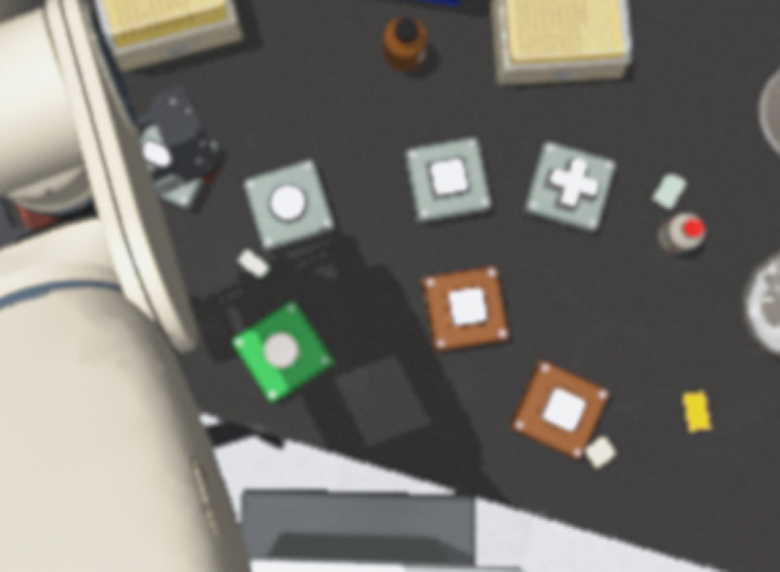

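All three keys measure about 39–40 mm, the cross key is up, and nothing else has moved. I'm handing the job in.

```bash
python3 -c "
from station import job;print(job.finish_job())"
```

```text
the job is handed in; nothing more can be done
None
```

I pressed the round, square and bar keys in that order with the closed fingertips. I then raised the arm clear and handed the job in at about 11 s of robot time.

- **Force:** the highest wrist reading I saw was about 7.5 N on the round key and 7 N or less on the other two. All were under the 20 N limit.
- **Keys:** in the last depth pictures the three pressed keys stand at about 39–40 mm, which is fully down. The cross key is still up at about 49 mm.
- **Surroundings:** the round and square switch positions agree with the first measurement to about 1 mm. The dish, bottles and look-alike switches look unmoved in the pictures.
- **Gaps in the last check:** the arm hid part of the view. The bar key's height rests mainly on the side camera, because the top view of it was partly covered. The square and cross heights come from the top camera only.

No check failed. The two cameras disagreed by about 2–4 mm in position along y, so I aimed between them.

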